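# Set tweezers to the marked tip gap under the microscope

### The job

The tweezers have to be photographed at their marked tip gap: pick up the loose holder that carries the tweezers by its block, set it on the microscope stage with the tips pointing away from you, slide it along the rail until it clicks home against the stop, and let go of it. Then squeeze the tweezers at their two finger cushions until the tips are 12 mm apart, as far as the two lines on the plate beneath them, without ever letting the tips meet, and hold that gap steady: the program finishes while still holding. Keep off the microscope's tilted head and leave the other things on the bench where they are.

Things in the scene. Friction and masses are not known exactly. Their poses are not given: they have to be found in the camera images.
- holder: Loose aluminium slide-in holder, about 0.3 kg, with steel tweezers clamped in it. Origin: centre of the foot's underside; x points where the tweezers point, which is also the way it slides in; z up. Foot: plate 60 (x) x 52 (y) x 6 mm, its nose at +x tapered to 44 mm, with a small notch in each long edge for the detent. The tweezers reach to x = 130 mm.
- block (a point): Middle of the block on the holder's foot, 36 mm above the holder's origin: the place to grip it, across its 30 mm width (y). The block is 40 (x) x 30 (y) mm, from 6 to 46 mm above the origin, with a knurled screw on top (15 mm across, up to 58 mm). Axes as holder.
- tweezer_left: Left (+y) arm of the tweezers, sprung about an upright hinge at its origin, where it leaves the block: x = 20, y = 2.5, z = 38 mm from the holder's origin. The tweezers lie flat: the arms open sideways. Steel strip 10 mm high, 3 mm thick, tip 110 mm from the hinge. Springs open when let go.
- tweezer_right: Right (-y) arm of the tweezers, the mirror image.
- tip_left (a point): Inner face of the left tip of the tweezers, at its very end. Open, the tips are 28 mm apart; the tip gap is the distance from tip_left to tip_right.
- tip_right (a point): Inner face of the right tip of the tweezers, at its very end.
- cushion_left (a point): Middle of the outer face of the left arm's ribbed rubber finger cushion (20 mm long, 10 mm high), 72 mm from the hinge, so 92 mm ahead of the holder's origin and 38 mm above it. Open, the cushions measure 32.5 mm over their outer faces. Parallel fingers 20.7 mm apart on the cushions give a tip gap of 12 mm, 25 mm one of 18 mm; at 12 mm they press with about 3 N each.
- cushion_right (a point): The same on the right arm.
- stage (a point): Where the holder's origin must end: on top of the flat black stage deck, 95 mm above the bench. x is the sliding direction, away from the robot; y across, z up. The deck reaches from x = -115 to +150 mm and 65 mm to either side. A stop bar for the foot's nose stands 0.6 mm beyond the holder's final place.
- rail_mouth (a point): Where to set the holder's origin down on the deck before sliding it in, 87 mm before stage; same axes. The rail is two aluminium gibs 54 mm apart, from x = 52 to 118 mm from here, outer faces 39 mm to either side, 12 mm high; lips (45 mm apart, 8.5 mm above the deck) keep the foot down with 2.5 mm of play. The mouth flares to 70 mm width at x = 34 mm.
- detent_a: Sprung roller in the left gib, 12 mm beyond stage (a like one in the right gib); they snap into the notches in the foot when the holder is home. Pushing the foot past them takes up to about 10 N, over the last 20 mm of travel.
- gap_plate (a point): Centre of the top of the white gap plate (24 x 44 mm) beneath the tips' final place, 30 mm above the deck and 130 mm ahead of stage; two black lines run along x, 6 mm to either side of its middle, so 12 mm apart. The tips pass 6 mm above it. Axes as stage.
- microscope: The digital microscope, fixed: aluminium base 380 x 210 x 30 mm, stage, rail, pillar and head in one piece. Origin on the bench, 20 mm ahead of stage; axes as stage. The base reaches from x = -110 to 270 mm. A pillar 28 mm thick and 355 mm high stands at x = 220, y = 165, on a wider part of the base (x = 165 to 270, y up to 200 mm) mm.
- head: The microscope's tilted head (lens and camera, 265 mm long, up to 60 mm thick), not to be touched. Its lens starts 152 mm from the tips' final place, in the direction (0.29, 0.80, 0.53) in the axes of stage, that is to the left, up and a little ahead, and it runs on away from them. (Origin and axes as microscope.)
- gear_holder: The other loose holder, with the same foot and block, carrying a small brass gear on a short arm instead of tweezers: leave it alone.
- spare_lens: Bystander: spare lens, 48 mm across, 75 mm high.
- lens_cap: Bystander: lens cap, 48 mm across, 14 mm high.
- blower: Bystander: rubber dust blower, 60 mm across, 105 mm high.
- sample_jar: Bystander: small jar, 44 mm across, 55 mm high.
- screwdriver: Bystander: screwdriver, 150 mm long.
- gauge_case: Bystander: wooden case, 85 x 55 x 26 mm.
- loupe: Bystander: loupe, 40 mm across, 40 mm high.
Things that resemble listed ones, but are neither listed nor needed, are in the scene too. What is shaped like the holder but blue or turquoise is not meant.

How it is judged:
By the outcome, as a careful person would: the job done as asked, in the order asked, and still so for the second after the job is handed in, while the arm keeps its last pose, push and grip.
It also fails if it takes over 53 s, if anything falls off the work surface, if the arm or the gripper's body presses on something with over 40 N, if the wrist force passes 120 N, or if a joint passes its speed limit or range.

### The arm

A 6-joint arm with a two-finger parallel gripper is mounted at the origin on the work surface. World frame = base frame: x ahead of the robot, y to its left, z up, the work surface at z = 0. Lengths are in m, angles in rad, forces in N, time in s.
With the tool pointing down it reaches from about 0.275 to 0.75 m from the base axis. Payload 10.2 kg.
Tool frame: the origin (TCP) lies on the centre line of the jaws, within the pads' length; the fingertips stand 14 mm ahead of it and the grasp point (between the pads) lies 5 mm behind it (robot.nose_length is the distance from the TCP to the fingertips, in m); z points along the fingers, y is the line along which they close (so a half turn about z gives the same grasp; the last joint's range is limited). The gripper opens to 88 mm and grips with 3 to 60 N. Pads are 18 mm wide; open, the fingers measure 123 mm over their backs; the gripper's body (75 mm by 187 mm) begins 45 mm behind the grasp point.
Start: joints at [-1.373, 0.313, 1.498, -0, 1.331, -0.223], TCP at [0.214, -0.479, 0.253] pointing down, gripper open.
Joint ranges: [-2.94, 2.94], [-0.97, 2.17], [0.19, 2.56], [-1.23, 4.37], [0.02, 3.11], [-2.88, 2.88]. Speed limits (rad/s): [2.39, 2.39, 3.01, 3.14, 3.14, 3.14].

### API

Orientations are given as a 3x3 rotation matrix whose columns are the frame's x, y, z axes.
In Python, from bench import robot, vision gives the robot as it stands. The module is installed in compiled form; this text tells all that it offers.
- The arm moves only by the shell command python3 -m crank 'ROWS' [FORCE]. ROWS is JSON, one flat list of numbers, 7 for each row, row after row: the shift along the world's x, y, z in units of 50 mm (1.0 is 50 mm), then the turn, a rotation vector about the world's x, y, z in units of 6 degrees (1.0 is 6 degrees), then the opening, from 0 (shut) to 1 (fully open). A call has 1 to 12 rows; each row is the pose to reach, as a shift and turn from the pose commanded when the call began; what a row does not reach only later rows make up. A row lasts 1/10 s, in which the tool goes at most 50 mm and 8.59 degrees, less where a joint would pass 70% of its speed; a pose out of reach is approached as far as the arm can. A call with a gripper value outside its range is refused whole. The fingers move at their own pace and stop on an object; FORCE is the grip in N (left out, the last holds). Time passes only in rows, so rows that repeat a pose let the fingers close. It gives the time, the measured TCP pose, the force, the opening and the grip force at its end, in the units of the state.
- robot.get_obs(): the state, without advancing time (a new reading comes with each control period).
- vision.grab_frame(name): name is "side" or "top" or "wrist"; returns the picture (400x640x3 uint8, red, green, blue); there is no depth.
- vision.calibration(name): a dict with "mtx" (3x3 intrinsics, pixels), "dist" ([k1, k2, p1, p2, k3] as OpenCV has them; the pictures are not rectified), "R" (3x3) and "t" (3): a world point X has camera coordinates R X + t. Camera axes: x right, y down, z forward; pixel columns grow to the right and rows downward; lengths in m; the calibration is good to about 2 mm. A picture is of the moment at which its call begins: read the wrist's pose just before it. calibration takes no time and is no camera call; for the wrist camera it gives the pose at the moment of the call.
- robot.sign_off(): hands the job in; it is judged then, once.
The state is a dict: "clock": time; "qpos": joint angles; "qvel": joint speeds; "effort": joint torques, N m; "position": TCP position; "tool_rot": TCP orientation; "ft_force": force on the tool from outside, world axes, zero at the start; "ft_torque": the same for the moment, N m; "finger_gap": finger opening in m; "gripper_force": force on a finger pad.
Only numpy, scipy, OpenCV 4.12 (cv2) and the standard library are available. Lean on these libraries where they do the work, as an engineer would, in place of code of your own. Each camera call takes 0.05 s, during which the arm holds its last target. There are 200 camera calls.

## Working session

There is one attempt and no reset: what is moved stays moved. The work goes in short steps, Python scripts to look and compute and a shell command to move; the robot and the scene stay as the last step left them, time stands still between calls to the robot, and variables do not carry over. Pictures are saved under pics/ and viewed, at most 10 in all, crops included, and the job is handed in when it is done.

```bash
mkdir -p pics; cat > h.py <<'E'
import numpy as np, cv2
from bench import robot, vision
def ray(c,u,v):
    K,D=np.array(c["mtx"]),np.array(c["dist"]); R,t=np.array(c["R"]),np.array(c["t"]).ravel()
    p=cv2.undistortPoints(np.array([[[u,v]]],float),K,D)[0,0]
    return -R.T@t, R.T@np.array([p[0],p[1],1.])
def at_z(c,u,v,z):
    o,d=ray(c,u,v); return o+d*(z-o[2])/d[2]
def proj(c,X):
    R=np.array(c["R"]); r,_=cv2.Rodrigues(R)
    return cv2.projectPoints(np.atleast_2d(np.array(X,float)),r,np.array(c["t"],float).ravel(),np.array(c["mtx"]),np.array(c["dist"]))[0][:,0]
def save(n,f,crop=None,s=1):
    im=vision.grab_frame(n)[:,:,::-1]
    cv2.imwrite("pics/raw_"+f,im)
    if crop: x0,y0,x1,y1=crop; im=im[y0:y1,x0:x1]
    cv2.imwrite("pics/"+f,cv2.resize(im,None,fx=s,fy=s,interpolation=cv2.INTER_CUBIC))
E
python3 - <<'E'
from h import *
o=robot.get_obs(); print(o["clock"],o["position"],o["tool_rot"],o["finger_gap"])
save("top","top1.png",s=1.25); save("side","side1.png",s=1.25)
for n in("top","side","wrist"):
    c=vision.calibration(n); print(n,-np.array(c["R"]).T@np.array(c["t"]).ravel(),np.array(c["R"])[2])
E
```

```text
0.0 [ 0.21439596 -0.47897559  0.25218143] [[ 9.12772818e-01  4.08467530e-01 -2.46236003e-04]
 [ 4.08467509e-01 -9.12772028e-01  1.23254394e-03]
 [ 2.78696843e-04 -1.22561201e-03 -9.99999210e-01]] 0.08814627020884057
top [3.64513629e-01 1.25631033e-03 1.43449307e+00] [ 0.11047769  0.02135262 -0.99364921]
side [ 0.26769467 -1.03089845  0.80570978] [ 0.19273028  0.80455505 -0.561735  ]
wrist [ 0.280215   -0.44803988  0.3842707 ] [-0.25755895 -0.11369522 -0.9595503 ]
```

View pics/top1.png

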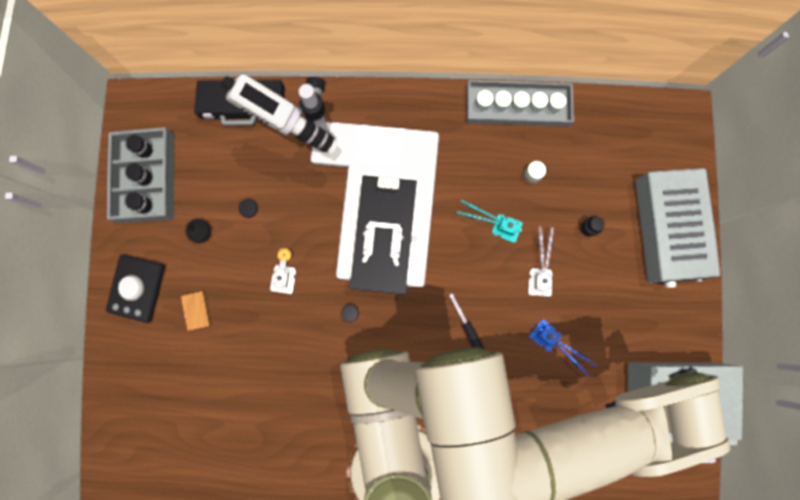

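View pics/side1.png

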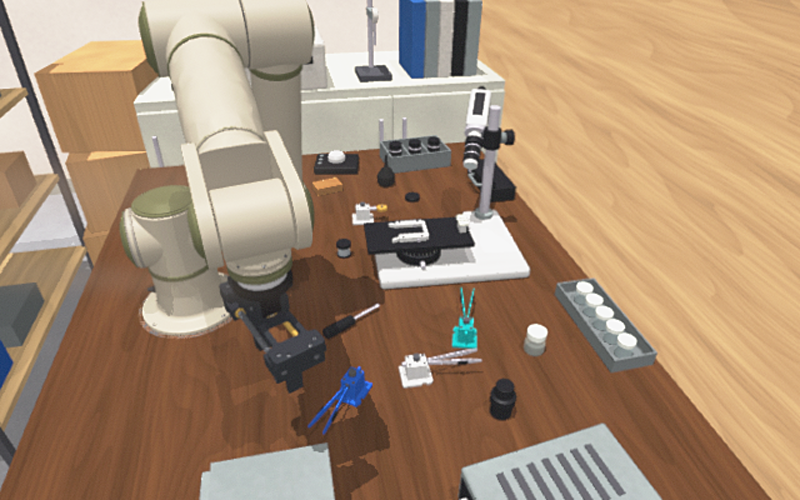

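The candidates in the top picture are: aluminium with tweezers at (541,280), turquoise at (508,228), blue at (548,335), and the gear holder at (283,278). I choose the aluminium one at (541,280). The stage deck is at about (385,235), with the rail's open mouth towards the robot. Next I check the choice and the stage in one close crop.

```bash
python3 - <<'E'
import cv2,numpy as np
im=cv2.imread("pics/raw_top1.png")
a=cv2.resize(im[175:245,400:460],None,fx=6.5,fy=6.5,interpolation=cv2.INTER_CUBIC)
b=cv2.resize(im[130:245,270:350],None,fx=5,fy=5,interpolation=cv2.INTER_CUBIC)
o=np.zeros((575,790,3),np.uint8); o[:a.shape[0],:a.shape[1]]=a; o[:575,390:790]=b; cv2.imwrite("pics/crop1.png",o)
E
```

```text
(no output)
```

View pics/crop1.png

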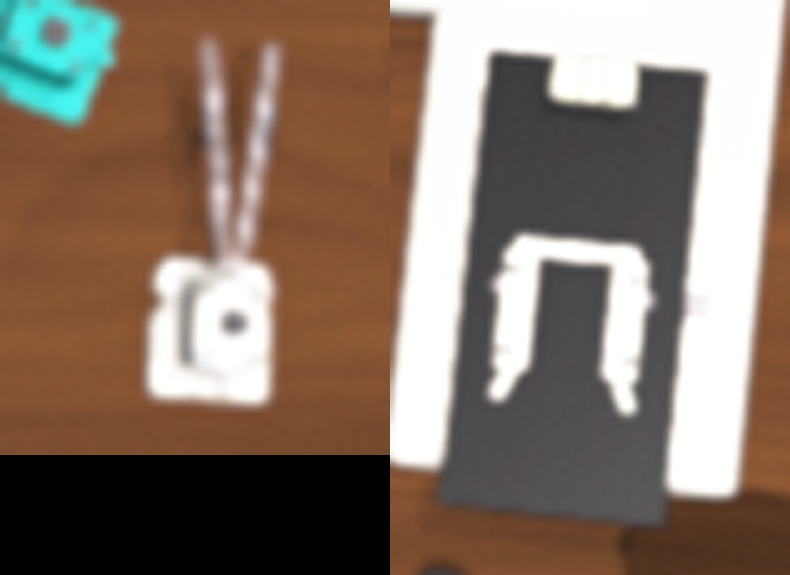

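```bash
python3 - <<'E'
from h import *
c=vision.calibration("top")
D=np.array([at_z(c,270+(u-390)/5,130+v/5,.095) for u,v in[(491,53),(706,72),(440,500),(665,523)]])
print(D); L=(D[0]+D[1])/2; N=(D[2]+D[3])/2; d=L-N; print("len",np.linalg.norm(d),np.linalg.norm(D[0]-D[1]),np.linalg.norm(D[2]-D[3]))
x=d/np.linalg.norm(d); M=(L+N)/2; st=M-x*.0175; print("stage yaw",np.degrees(np.arctan2(x[1],x[0])),"stage",st,"mouth",st-.087*x,"gap",st+.13*x)
P=lambda u,v,z:at_z(c,400+u/6.5,175+v/6.5,z)
s=P(234,322,.058); tl=P(208,45,.038); tr=P(273,48,.038); m=(tl+tr)/2
f=np.mean([P(147,398,.006),P(268,405,.006),P(272,262,.006),P(160,262,.006)],0)
print("screw",s,"foot",f,"tips",tl,tr,np.linalg.norm(tl-tr),"dist",np.linalg.norm((m-s)[:2]),"yaw",np.degrees(np.arctan2(*(m-s)[1::-1])))
o=robot.get_obs(); R=np.array(o["tool_rot"]); print("tool y ang",np.degrees(np.arctan2(R[1,1],R[0,1])))
E
```

```text
[[ 0.69037908  0.09482445  0.095     ]
 [ 0.68177665 -0.02896655  0.095     ]
 [ 0.43282552  0.11567355  0.095     ]
 [ 0.42304032 -0.01111373  0.095     ]]
len 0.25886921660939066 0.12408954144978604 0.12716432083812054
stage yaw -4.286967612694491 stage [0.53955435 0.04391259 0.095     ] mouth [0.45279776 0.050416   0.095     ] gap [0.66919063 0.03419484 0.095     ]
screw [ 0.46084892 -0.33329796  0.058     ] foot [ 0.45981168 -0.33555351  0.006     ] tips [ 0.5889024  -0.32654906  0.038     ] [ 0.58829266 -0.35676454  0.038     ] 0.030221628951140493 dist 0.1280217853952787 yaw -3.7436358973821164
tool y ang -65.88911298766286
```

```bash
python3 -m crank '[1,0.6,-0.2,0,0,-1,1, 1.8,1.1,-0.4,0,0,-2,1, 2.6,1.6,-0.6,0,0,-3,1, 3.4,2.1,-0.7,0,0,-4,1, 4.2,2.5,-0.9,0,0,-4.7,1, 4.9,2.9,-1,0,0,-4.7,1, 4.9,2.9,-1,0,0,-4.7,1, 4.9,2.9,-1,0,0,-4.7,1, 4.9,2.9,-1,0,0,-4.7,1]'
python3 - <<'E'
from h import *
np.save("cw.npy",vision.calibration("wrist"),allow_pickle=True); save("wrist","w1.png",s=1.25)
E
```

```text
clock: 1.0
position: [0.4587, -0.3348, 0.2027]
tool_rot: [[0.997, -0.072, -0.0], [-0.072, -0.997, -0.0], [-0.0, 0.0, -1.0]]
ft_force: [0.1, -0.5, 0.1]
finger_gap: 0.0883
gripper_force: 0.0
```

View pics/w1.png

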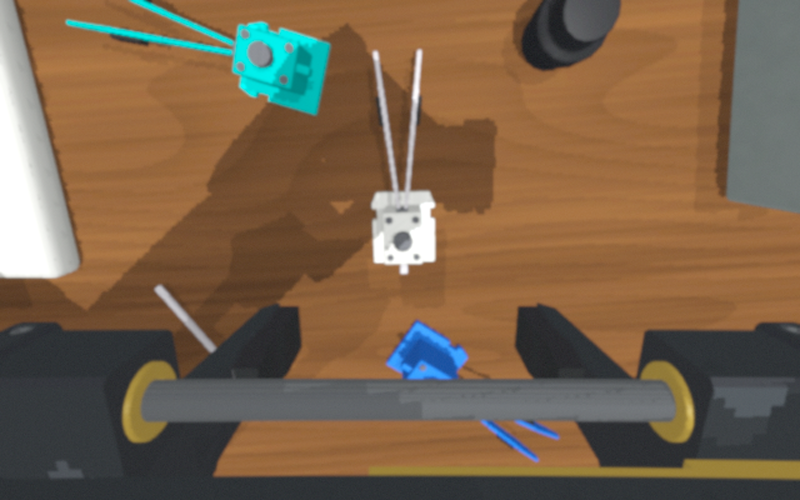

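The picture shows the aluminium holder with its tweezers directly ahead: screw at (402,241), tips at (376,53) and (419,52), turquoise at (280,65), and blue at (428,350).

```bash
python3 - <<'E'
from h import *
c=np.load("cw.npy",allow_pickle=True).item()
P=lambda u,v,z:at_z(c,u/1.25,v/1.25,z)
s=P(402,241,.058); q=[P(u,v,.046) for u,v in[(376,204),(430,206),(434,265),(374,264)]]
a,b=P(376,53,.043),P(419,52,.043); m=(a+b)/2
print(s,np.array(q),np.mean(q,0),a,b,np.linalg.norm(a-b),np.linalg.norm((m-s)[:2]),np.degrees(np.arctan2(*(m-s)[1::-1])))
print(robot.get_obs()["position"])
E
```

```text
[ 0.4614212  -0.32933791  0.058     ] [[ 0.48784619 -0.311897    0.046     ]
 [ 0.4835465  -0.35159157  0.046     ]
 [ 0.43761429 -0.35216845  0.046     ]
 [ 0.44169733 -0.30599978  0.046     ]] [ 0.46267608 -0.3304142   0.046     ] [ 0.58828833 -0.32120369  0.043     ] [ 0.58685484 -0.34998216  0.043     ] 0.02881414892982594 0.1263053622975063 -2.8386170719302215
[ 0.45859896 -0.33498231  0.20286319]
```

```bash
python3 -m crank '[0.05,0.08,-0.8,0,0,0.15,1, 0.05,0.08,-1.6,0,0,0.15,1, 0.05,0.08,-2.4,0,0,0.15,1, 0.05,0.08,-3,0,0,0.15,1, 0.05,0.08,-3.44,0,0,0.15,1, 0.05,0.08,-3.44,0,0,0.15,1, 0.05,0.08,-3.44,0,0,0.15,0.2, 0.05,0.08,-3.44,0,0,0.15,0.2, 0.05,0.08,-3.44,0,0,0.15,0.2, 0.05,0.08,-3.44,0,0,0.15,0.2, 0.05,0.08,-3.44,0,0,0.15,0.2, 0.05,0.08,-3.44,0,0,0.15,0.2]' 35
```

```text
clock: 2.25
position: [0.462, -0.3303, 0.031]
tool_rot: [[0.998, -0.056, 0.0], [-0.056, -0.998, -0.0], [0.0, 0.0, -1.0]]
ft_force: [0.9, -1.2, 0.4]
finger_gap: 0.042
gripper_force: 0.0
```

```bash
python3 -m crank '[0,0,0,0,0,0,0.2, 0,0,0,0,0,0,0.2, 0,0,0,0,0,0,0.2, 0,0,0,0,0,0,0.2, 0,0,0,0,0,0,0.2, 0,0,0.2,0,0,0,0.2, 0,0,0.6,0,0,0,0.2, 0,0,1.2,0,0,0,0.2, 0,0,2,0,0,0,0.2, 0,0,2.8,0,0,0,0.2, 0,0,3.6,0,0,0,0.2, 0,0,3.6,0,0,0,0.2]'
```

```text
clock: 3.45
position: [0.4631, -0.3312, 0.2164]
tool_rot: [[0.998, -0.055, 0.007], [-0.055, -0.998, -0.007], [0.007, 0.007, -1.0]]
ft_force: [-0.2, -1.1, -4.3]
finger_gap: 0.0296
gripper_force: 35.0
```

```bash
python3 -m crank '[0,0.6,0,0,0,0,0.2, -0.2,1.5,0,0,0,0,0.2, -0.4,2.4,0,0,0,0,0.2, -0.6,3.3,0,0,0,0,0.2, -0.8,4.2,0,0,0,0,0.2, -0.9,5.1,0,0,0,0,0.2, -0.9,6,0,0,0,0,0.2, -0.9,6.8,0,0,0,0,0.2, -0.9,7.4,0,0,0,0,0.2, -0.9,7.6,0,0,0,0,0.2, -0.9,7.6,0,0,0,0,0.2, -0.9,7.6,0,0,0,0,0.2]'
python3 - <<'E'
from h import *
robot.get_obs(); np.save("cw.npy",vision.calibration("wrist"),allow_pickle=True); save("wrist","w2.png",s=1.25)
print(robot.get_obs()["position"],robot.get_obs()["tool_rot"])
E
```

```text
clock: 4.65
position: [0.4168, 0.049, 0.2103]
tool_rot: [[0.998, -0.056, -0.001], [-0.056, -0.998, -0.0], [-0.001, 0.0, -1.0]]
ft_force: [-0.5, 0.6, -4.0]
finger_gap: 0.0299
gripper_force: 35.0
[0.41694792 0.04879585 0.21044083] [[ 9.98386732e-01 -5.67766295e-02 -5.89083892e-04]
 [-5.67767530e-02 -9.98386880e-01 -1.95080958e-04]
 [-5.77057589e-04  2.28212511e-04 -9.99999807e-01]]
```

View pics/w2.png

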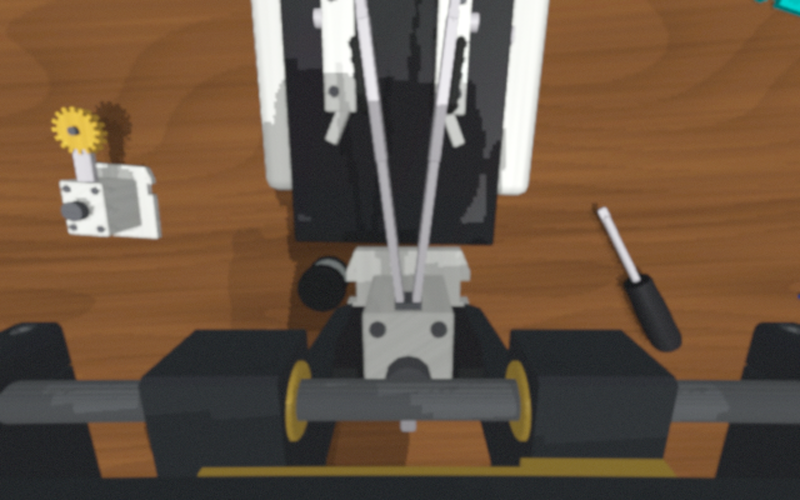

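The holder is held level over the deck's near end. The deck corners are at (297,241) and (492,244). Its edges run up to (282,20) and (514,20), and the gib flares end at (333,141) and (457,145).

```bash
cat > s.py <<'E'
from h import *
c=np.load("cw.npy",allow_pickle=True).item()
P=lambda u,v,z:at_z(c,u/1.25,v/1.25,z)
A,B,C,D=P(297,241,.095),P(492,244,.095),P(282.5,20,.095),P(514,20,.095)
print(A,B,C,D,np.linalg.norm(A-B),np.linalg.norm(C-D))
for p,q in((A,C),(B,D)): print("edge yaw",np.degrees(np.arctan2(*(q-p)[1::-1])))
print("front-edge yaw",np.degrees(np.arctan2(*(A-B)[1::-1]))-90)
g=np.array([P(322,20,.107),P(323,105,.107),P(467,20,.107),P(466,110,.107)]);print("gib",g)
f=np.array([P(333,141,.103),P(457,145,.103)]);print("flare",f)
x=((C-A)/np.linalg.norm(C-A)+(D-B)/np.linalg.norm(D-B)); x/=np.linalg.norm(x)
M=(A+B)/2; print("yaw",np.degrees(np.arctan2(x[1],x[0])),"mouth",M+.028*x,"stage",M+.115*x)
h=[P(u,v,z) for u,v,z in((378,328,.2264),(438,329,.2264))];print("screws on block",h)
t=robot.get_obs()["position"]; print(t)
E
python3 s.py
```

```text
[0.43048522 0.1217614  0.095     ] [ 0.42157958 -0.00467598  0.095     ] [0.55636374 0.11241668 0.095     ] [ 0.54940384 -0.01573814  0.095     ] 0.12675062262534567 0.12834367552283785
edge yaw -4.245621484924053
edge yaw -4.946167129697197
front-edge yaw -4.028981476623159
gib [[0.55206156 0.08844357 0.107     ]
 [0.51052747 0.09290543 0.107     ]
 [0.54792469 0.01200827 0.107     ]
 [0.50357068 0.01297244 0.107     ]]
flare [[0.49108948 0.090186   0.103     ]
 [0.48491598 0.01787212 0.103     ]]
yaw -4.5958943073106235 mouth [0.45394237 0.05629914 0.095     ] stage [0.54066263 0.04932805 0.095     ]
screws on block [array([0.43110869, 0.05937644, 0.2264    ]), array([0.42968911, 0.03989028, 0.2264    ])]
[0.41694792 0.04879585 0.21044083]
```

```bash
python3 -m crank '[0.3,0.05,0,0,0,-0.2,0.2, 0.74,0.12,0,0,0,-0.2,0.2, 0.74,0.12,-0.5,0,0,-0.2,0.2, 0.74,0.12,-1,0,0,-0.2,0.2, 0.74,0.12,-1.4,0,0,-0.2,0.2, 0.74,0.12,-1.6,0,0,-0.2,0.2, 0.74,0.12,-1.65,0,0,-0.2,0.2, 0.74,0.12,-1.65,0,0,-0.2,0.2, 0.74,0.12,-1.65,0,0,-0.2,0.2]'
python3 - <<'E'
from h import *
robot.get_obs(); np.save("cw.npy",vision.calibration("wrist"),allow_pickle=True); save("wrist","w3.png",crop=(180,0,460,210),s=2.8)
o=robot.get_obs(); print(o["position"],o["tool_rot"])
E
```

```text
clock: 5.6
position: [0.4545, 0.0555, 0.1291]
tool_rot: [[0.997, -0.077, 0.002], [-0.077, -0.997, -0.0], [0.002, 0.0, -1.0]]
ft_force: [0.9, -0.4, -3.4]
finger_gap: 0.0297
gripper_force: 35.0
[0.45444188 0.05560365 0.12908833] [[ 9.97054628e-01 -7.66746169e-02  1.75257698e-03]
 [-7.66742835e-02 -9.97056161e-01 -2.56747883e-04]
 [ 1.76710372e-03  1.21614081e-04 -9.99998431e-01]]
```

View pics/w3.png

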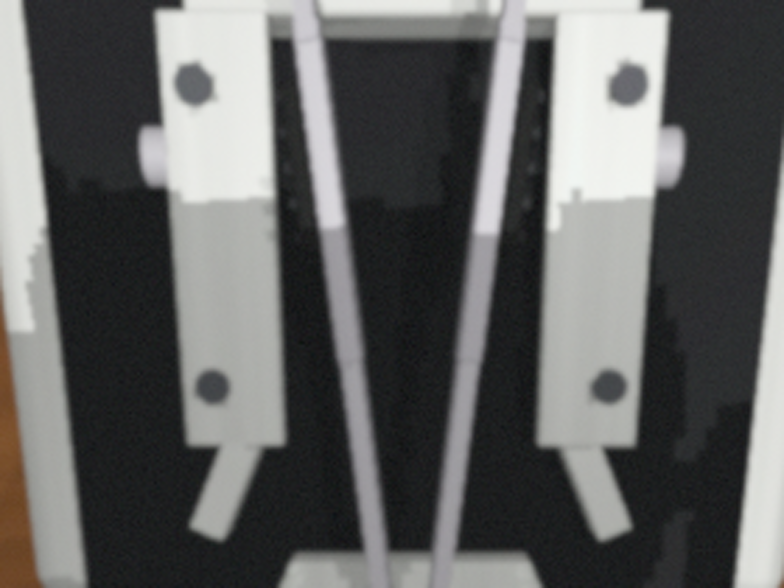

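```bash
python3 -m crank '[0,0,-0.04,0,0,0.03,0.2, 0.1,-0.007,-0.04,0,0,0.03,0.2, 0.2,-0.015,-0.04,0,0,0.03,0.2, 0.3,-0.022,-0.04,0,0,0.03,0.2, 0.4,-0.03,-0.04,0,0,0.03,0.2, 0.5,-0.037,-0.04,0,0,0.03,0.2, 0.6,-0.044,-0.04,0,0,0.03,0.2, 0.7,-0.05,-0.04,0,0,0.03,0.2, 0.8,-0.06,-0.04,0,0,0.03,0.2, 0.9,-0.066,-0.04,0,0,0.03,0.2, 1,-0.074,-0.04,0,0,0.03,0.2, 1,-0.074,-0.04,0,0,0.03,0.2]'
```

```text
clock: 6.85
position: [0.5045, 0.052, 0.1262]
tool_rot: [[0.997, -0.073, 0.0], [-0.073, -0.997, -0.0], [0.0, 0.0, -1.0]]
ft_force: [0.0, 0.7, -3.2]
finger_gap: 0.0295
gripper_force: 35.0
```

```bash
python3 -m crank '[0.1,-0.007,0,0,0,0,0.2, 0.2,-0.015,0,0,0,0,0.2, 0.3,-0.022,0,0,0,0,0.2, 0.4,-0.03,0,0,0,0,0.2, 0.46,-0.034,0,0,0,0,0.2, 0.52,-0.038,0,0,0,0,0.2, 0.52,-0.038,0,0,0,0,0.2]'; python3 -m crank '[0.04,-0.003,0,0,0,0,0.2, 0.08,-0.006,0,0,0,0,0.2, 0.08,-0.006,0,0,0,0,0.2]'
```

```text
clock: 7.55
position: [0.53, 0.0502, 0.126]
tool_rot: [[0.997, -0.073, -0.001], [-0.073, -0.997, 0.0], [-0.001, -0.0, -1.0]]
ft_force: [-1.0, -0.5, -5.0]
finger_gap: 0.03
gripper_force: 35.0
clock: 7.85
position: [0.5343, 0.0498, 0.1262]
tool_rot: [[0.997, -0.074, 0.001], [-0.074, -0.997, -0.0], [0.001, -0.0, -1.0]]
ft_force: [-1.2, -0.3, -4.1]
finger_gap: 0.0296
gripper_force: 35.0
```

```bash
for i in 1 2 3 4; do python3 -m crank '[0.03,-0.002,0,0,0,0,0.2, 0.05,-0.004,0,0,0,0,0.2, 0.05,-0.004,0,0,0,0,0.2]' | egrep 'position|ft_force'; done
```

```text
position: [0.5368, 0.0496, 0.1263]
ft_force: [-0.5, -1.0, -4.1]
position: [0.5395, 0.0493, 0.1264]
ft_force: [1.7, -1.1, -3.2]
position: [0.5415, 0.0494, 0.1262]
ft_force: [-0.5, 0.2, -2.8]
position: [0.5421, 0.0494, 0.126]
ft_force: [-11.0, -0.3, 4.2]
```

```bash
python3 -m crank '[0.03,-0.002,0,0,0,0,0.2, 0.03,-0.002,0,0,0,0,0.2]' | egrep 'position|ft_force'
python3 - <<'E'
from h import *
robot.get_obs(); np.save("cw.npy",vision.calibration("wrist"),allow_pickle=True); save("wrist","w4.png",crop=(180,60,460,270),s=2.8)
E
```

```text
position: [0.5423, 0.0494, 0.126]
ft_force: [-20.2, -0.3, 9.3]
```

View pics/w4.png

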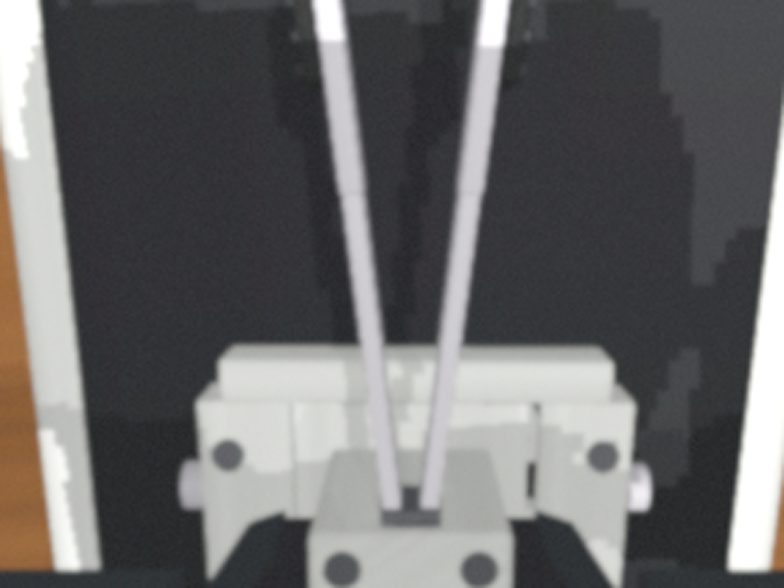

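The nose sits flush on the stop bar (edge at v≈402) between the gibs, and the push force rises with no travel, so the holder is home. I'll relax the push, let go, and lift.

```bash
python3 -m crank '[-0.04,0.003,0,0,0,0,0.2, -0.07,0.005,0,0,0,0,0.2, -0.07,0.005,0,0,0,0,0.2]' | egrep 'position|ft_force'
python3 -m crank '[0,0,0,0,0,0,0.6, 0,0,0,0,0,0,0.6, 0,0,0,0,0,0,0.6, 0,0,0,0,0,0,0.6, 0,0,0,0,0,0,0.6, 0,0,0,0,0,0,0.6, 0,0,0.2,0,0,0,0.6, 0,0,0.6,0,0,0,0.6, 0,0,1.1,0,0,0,0.6, 0,0,1.5,0,0,0,0.6, 0,0,1.5,0,0,0,0.6]'
python3 - <<'E'
from h import *
robot.get_obs(); np.save("cw.npy",vision.calibration("wrist"),allow_pickle=True); save("wrist","w5.png",s=1.25)
o=robot.get_obs(); print(o["position"])
E
```

```text
position: [0.5418, 0.0493, 0.1262]
ft_force: [-1.9, 0.2, -3.4]
clock: 10.7
position: [0.543, 0.0492, 0.2044]
tool_rot: [[0.997, -0.073, 0.006], [-0.073, -0.997, -0.001], [0.006, 0.0, -1.0]]
ft_force: [0.3, -0.9, -0.9]
finger_gap: 0.0531
gripper_force: 0.0
[0.54234453 0.04920961 0.20239326]
```

View pics/w5.png

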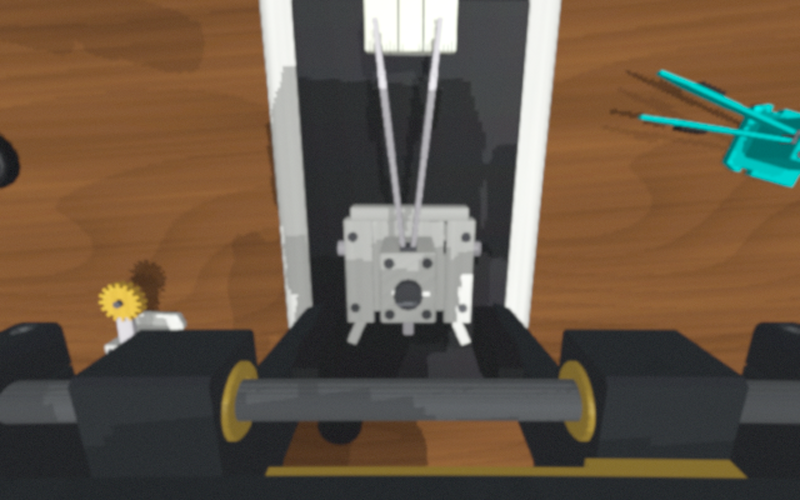

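```bash
python3 - <<'E'
from h import *
c=np.load("cw.npy",allow_pickle=True).item()
P=lambda u,v,z:at_z(c,u/1.25,v/1.25,z)
s=P(407.5,294,.153);a,b=P(378,19,.138),P(438.5,19,.138);m=(a+b)/2
print(s,a,b,np.linalg.norm(a-b),m-s,np.degrees(np.arctan2(*(m-s)[1::-1])))
d=m-s;d[2]=0;d/=np.linalg.norm(d);print("cushion",s+.092*d,m-.038*d)
print(robot.get_obs()["position"])
E
```

```text
[0.54191342 0.05078094 0.153     ] [0.6682087  0.05488082 0.138     ] [0.66626069 0.02792275 0.138     ] 0.02702836506546292 [ 0.12532128 -0.00937915 -0.015     ] -4.280085400621752
cushion [0.63365684 0.04391478 0.153     ] [0.62934067 0.04423781 0.138     ]
[0.54234453 0.04920961 0.20239326]
```

```bash
python3 -m crank '[0.5,-0.04,0,0,0,0,0.55, 1.1,-0.08,0,0,0,0,0.55, 1.6,-0.12,0,0,0,0,0.55, 1.82,-0.135,0,0,0,0,0.55, 1.82,-0.135,0,0,0,0,0.55, 1.82,-0.135,-0.4,0,0,0,0.55, 1.82,-0.135,-0.8,0,0,0,0.55, 1.82,-0.135,-1.2,0,0,0,0.55, 1.82,-0.135,-1.42,0,0,0,0.55, 1.82,-0.135,-1.49,0,0,0,0.55, 1.82,-0.135,-1.49,0,0,0,0.55]'
```

```text
clock: 11.85
position: [0.6328, 0.0425, 0.1268]
tool_rot: [[0.997, -0.073, -0.0], [-0.073, -0.997, -0.0], [-0.0, 0.0, -1.0]]
ft_force: [0.4, -0.1, 0.5]
finger_gap: 0.0483
gripper_force: 0.0
```

```bash
python3 -m crank '[0,0,0,0,0,0,0.45, 0,0,0,0,0,0,0.4, 0,0,0,0,0,0,0.35, 0,0,0,0,0,0,0.33, 0,0,0,0,0,0,0.31, 0,0,0,0,0,0,0.29, 0,0,0,0,0,0,0.284, 0,0,0,0,0,0,0.284, 0,0,0,0,0,0,0.284]' 6
python3 - <<'E'
from h import *
robot.get_obs(); np.save("cw.npy",vision.calibration("wrist"),allow_pickle=True); save("wrist","w6.png",crop=(200,20,440,200),s=3.3)
o=robot.get_obs(); print(o["position"],o["finger_gap"],o["gripper_force"])
E
```

```text
clock: 12.75
position: [0.6331, 0.0425, 0.1268]
tool_rot: [[0.997, -0.073, 0.0], [-0.073, -0.997, -0.0], [0.0, -0.0, -1.0]]
ft_force: [2.4, 0.1, 1.4]
finger_gap: 0.025
gripper_force: 1.8
[0.63301284 0.04246983 0.12681313] 0.024868795904699748 1.8413347302703187
```

View pics/w6.png

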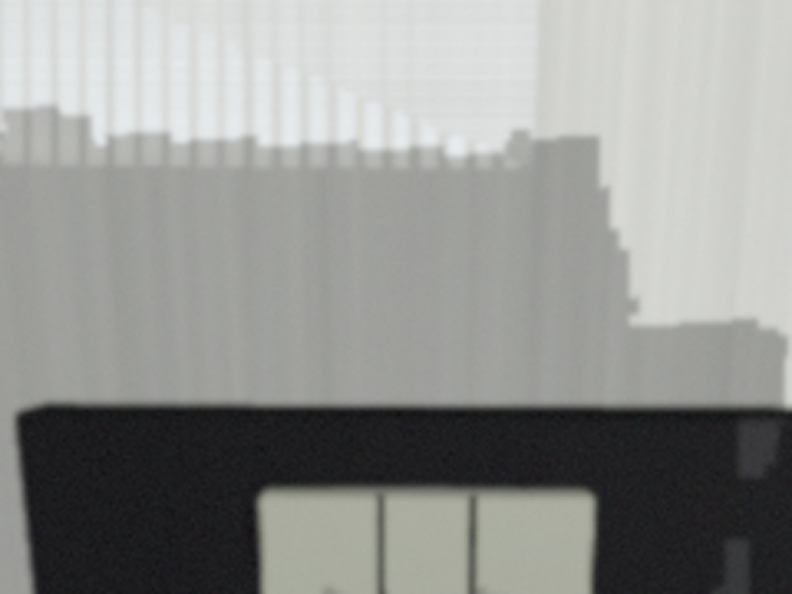

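The plate and its two lines are at (380,540) and (473,540); the tips are just below the crop. The readings fit 25 mm over the cushions. I'll ease to 20.7 mm.

```bash
python3 -m crank '[0,0,0,0,0,0,0.275, 0,0,0,0,0,0,0.265, 0,0,0,0,0,0,0.256, 0,0,0,0,0,0,0.248, 0,0,0,0,0,0,0.241, 0,0,0,0,0,0,0.2355, 0,0,0,0,0,0,0.2355, 0,0,0,0,0,0,0.2355, 0,0,0,0,0,0,0.2355, 0,0,0,0,0,0,0.2355]' 6
python3 - <<'E'
from h import *
robot.get_obs(); np.save("cw.npy",vision.calibration("wrist"),allow_pickle=True); save("wrist","w7.png",crop=(250,150,410,270),s=5)
o=robot.get_obs(); print(o["position"],o["finger_gap"],o["gripper_force"])
E
```

```text
clock: 13.8
position: [0.633, 0.0425, 0.1268]
tool_rot: [[0.997, -0.073, 0.0], [-0.073, -0.997, -0.0], [0.0, 0.0, -1.0]]
ft_force: [4.2, 0.1, 3.1]
finger_gap: 0.0207
gripper_force: 2.9
[0.63299673 0.04246842 0.12677957] 0.020899062224732173 2.9421291779726744
```

View pics/w7.png

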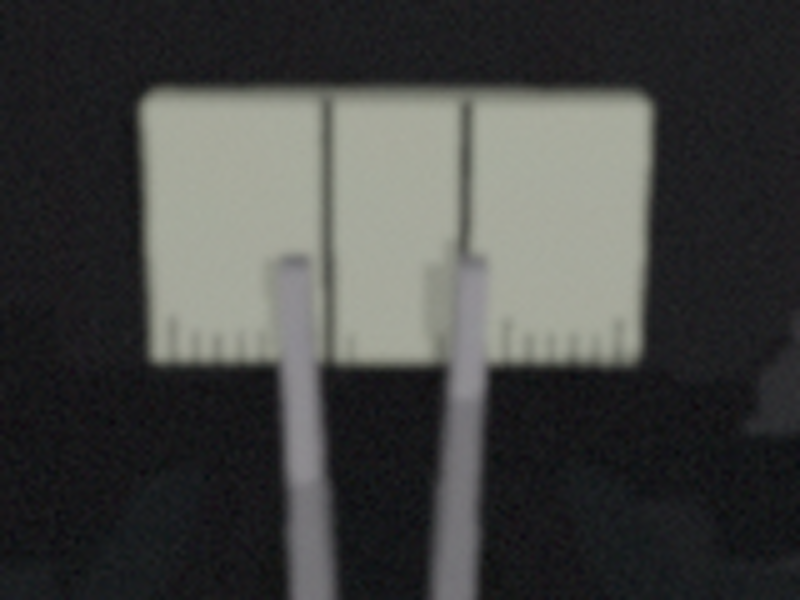

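Both tips stand over the plate with their inner faces at u=310 and 455; the lines are at 327 and 466. I'll check the gap and centring in numbers.

```bash
python3 - <<'E'
from h import *
c=np.load("cw.npy",allow_pickle=True).item()
P=lambda u,v,z:at_z(c,250+u/5,150+v/5,z)
a,b=P(310,262,.138),P(455,262,.138); l,r=P(327,250,.125),P(466,250,.125); w=[P(u,v,.125) for u,v in((142,92),(652,92),(150,362),(642,362))]
y=np.array([.0732,.9973,0]);x=np.array([.9973,-.0732,0])
print("gap",np.linalg.norm(a-b),"lines",np.linalg.norm(l-r),"plate",np.linalg.norm(w[0]-w[1]),np.linalg.norm(w[0]-w[2]))
print("tipmid-linemid y",((a+b)/2-(l+r)/2)@y,"tip x - plate centre",((a+b)/2-np.mean(w,0))@x)
o=robot.get_obs();print(o["clock"],o["ft_force"],o["finger_gap"])
E
```

```text
gap 0.011611723231124553 lines 0.012301346739478265 plate 0.043812750976787385 0.024580678845967693
tipmid-linemid y 0.0012471741476560343 tip x - plate centre 0.0007991990502595873
13.85 [ 3.03989311 -0.1759485   2.68394642] 0.020899062224732173
```

```bash
python3 -m crank '[0,-0.008,0,0,0,0,0.2355, 0,-0.016,0,0,0,0,0.2355, 0,-0.016,0,0,0,0,0.2355, 0,-0.016,0,0,0,0,0.2355, 0,-0.016,0,0,0,0,0.2355]' 6
python3 - <<'E'
from h import *
c=vision.calibration("wrist"); im=vision.grab_frame("wrist").astype(float)
old=cv2.imread("pics/raw_w7.png").astype(float)[:,:,::-1]
for I in(old,im):
    print(I[205:211,300:354].mean((0)).dot([-1,0,1]).round().astype(int)) # blue-red: plate negative, steel positive
    print(I[178:192,310:348].mean((0,2)).round().astype(int))
o=robot.get_obs();print(o["clock"],o["ft_force"],o["finger_gap"],o["gripper_force"])
E
```

```text
clock: 14.35
position: [0.6329, 0.0417, 0.1267]
tool_rot: [[0.997, -0.073, -0.0], [-0.073, -0.997, 0.0], [-0.0, -0.0, -1.0]]
ft_force: [2.5, 0.8, 2.2]
finger_gap: 0.0205
gripper_force: 2.9
[-10 -10 -10 -10  -8  -5  -1   1   1   2   1  -1  -6  -8  -9  -6  -7 -10
 -10 -10 -10 -10 -10 -10 -10 -10 -10 -10 -10 -10 -10 -10 -10 -10 -10  -9
  -9 -10  -9  -7  -5  -1   1   2   2   2   0  -4  -8 -10 -10 -10 -10 -11]
[164 164 161 149 121  97 123 153 163 164 164 164 164 164 164 164 165 164
 164 164 164 164 164 164 164 164 164 164 165 164 158 138 102  94 129 155
 164 165]
[ -9  -9  -9 -10  -9  -6  -3   0   2   2   2   2   2   0  -4  -8 -10 -10
 -10 -11 -10 -10 -10 -10 -10 -10 -10 -10 -10 -10 -10 -10 -11 -11 -10 -10
 -10  -9  -9  -7  -4   1   2   2   2   2   1  -1  -6  -9 -10 -10 -10 -10]
[161 155 133 100 106 139 156 161 162 162 162 161 162 162 162 162 162 162
 162 162 162 162 162 162 162 162 162 162 157 142 111  92 121 151 161 162
 162 162]
14.4 [2.30702885 0.22561479 2.79785504] 0.020617253352944134 2.8845320345681102
```

```bash
python3 -m crank '[0,0,0,0,0,0,0.2355, 0,0,0,0,0,0,0.2355, 0,0,0,0,0,0,0.2355, 0,0,0,0,0,0,0.2355, 0,0,0,0,0,0,0.2355]' | egrep 'clock|pos|gap|force'; python3 -c "
from bench import robot; print(robot.sign_off())"
```

```text
clock: 14.9
position: [0.6329, 0.0417, 0.1267]
ft_force: [2.6, -0.6, 1.8]
finger_gap: 0.0209
gripper_force: 2.9
the job is handed in; nothing more can be done
None
```

The holder is against the stop and released, and the job was handed in at 14.9 s with the tweezers still held at about 12 mm: the fingers read 20.5–20.9 mm, the camera measured about 11.6 mm, and the tips sat roughly 0.6 mm left of centre between the lines.

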